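Start the stirrer under the two conical flasks

TASK

Switch on the two stirring stations that hold a conical flask, by pushing each one's toggle paddle (the one straight in front of the flask) fully over towards the flasks. Leave the toggles of the two beakers off throughout, and do not shift the flasks.

Things in the scene. Friction and masses are not known exactly. Their poses are not given: they have to be found in the camera images.
- stirrer: Fixed white four-place stirrer 220 (x) x 250 (y) x 45 mm high. Origin: centre of underside, on the bench; x points from its toggle side (facing the robot) to the vessels, y left. Stations, on a plate 50 mm up, at local x 55, y 81, 27, -27, -81 mm hold 2 conical flasks and 2 open straight beakers (42 wide, 58 tall) in any order. A toggle stands straight in front of each.
- toggle1 (a joint): Black toggle paddle, leftmost (local y +81 mm). 24 mm wide, 8 thick, end 50 mm from its pivot, which lies at stirrer x -65 mm, 45 mm up, axis along y. 30 mm gaps in the row. 0 rad: off, leaning 0.45 rad to the robot side (end 22 mm nearer than pivot); 0.9: on, leaning to the vessels. Starts 0 to 0.1. Friction, about 1 N at the end; stays where left, hard stops.
- toggle2 (a joint): Black toggle paddle, second from the left (local y +27 mm). 24 mm wide, 8 thick, end 50 mm from its pivot, which lies at stirrer x -65 mm, 45 mm up, axis along y. 30 mm gaps in the row. 0 rad: off, leaning 0.45 rad to the robot side (end 22 mm nearer than pivot); 0.9: on, leaning to the vessels. Starts 0 to 0.1. Friction, about 1 N at the end; stays where left, hard stops.
- toggle3 (a joint): Black toggle paddle, second from the right (local y -27 mm). 24 mm wide, 8 thick, end 50 mm from its pivot, which lies at stirrer x -65 mm, 45 mm up, axis along y. 30 mm gaps in the row. 0 rad: off, leaning 0.45 rad to the robot side (end 22 mm nearer than pivot); 0.9: on, leaning to the vessels. Starts 0 to 0.1. Friction, about 1 N at the end; stays where left, hard stops.
- toggle4 (a joint): Black toggle paddle, rightmost (local y -81 mm). 24 mm wide, 8 thick, end 50 mm from its pivot, which lies at stirrer x -65 mm, 45 mm up, axis along y. 30 mm gaps in the row. 0 rad: off, leaning 0.45 rad to the robot side (end 22 mm nearer than pivot); 0.9: on, leaning to the vessels. Starts 0 to 0.1. Friction, about 1 N at the end; stays where left, hard stops.
- flask_a_mid (a point): Stoppered conical flask of amber glass, 74 mm tall: 44 mm wide at the foot, tapering to an 18 mm neck, with a 22 mm wide glass stopper. It stands loose on one of the four stations. This point lies on its axis, 37 mm above its foot.
- flask_b_mid (a point): Stoppered conical flask of amber glass, 74 mm tall: 44 mm wide at the foot, tapering to an 18 mm neck, with a 22 mm wide glass stopper. It stands loose on one of the four stations. This point lies on its axis, 37 mm above its foot. The twin of the other flask.
Things that resemble listed ones, but are neither listed nor needed, are in the scene too. Leave any green look-alike of the part that bears flask_b_mid alone.

How it is judged:
By the outcome, as a careful person would: the job done as asked, in the order asked, and still so for the second after the job is handed in, with the robot touching nothing.
It also fails if it takes over 42 s, if anything falls off the work surface, if the arm or the gripper's body presses on something with over 40 N, if the wrist force passes 120 N, or if a joint passes its speed limit or range.

ROBOT

A 6-joint arm with a two-finger parallel gripper is mounted at the origin on the work surface. World frame = base frame: x ahead of the robot, y to its left, z up, the work surface at z = 0. Lengths are in mm, angles in rad, forces in N, time in s.
With the tool pointing down it reaches from about 400 to 925 mm from the base axis. Payload 12.5 kg.
Tool frame: the origin (TCP) lies midway between the tips of the shut fingers; the grasp point (between the pads) lies 19 mm behind it; z points along the fingers, y is the line along which they close (so a half turn about z gives the same grasp; the last joint's range is limited). The gripper opens to 95 mm and grips with 3 to 60 N. Pads are 20 mm wide; open, the fingers measure 119 mm over their backs; the gripper's body (75 mm by 180 mm) begins 59 mm behind the grasp point.
Start: joints at [-1.241, 0.491, 1.559, -0, 1.092, -0.106], TCP at [263.859, -566.591, 214.661] pointing down, gripper open.
Joint ranges: [-3.1, 3.1], [-0.84, 2.19], [0.05, 2.79], [-1.13, 4.28], [0.06, 2.93], [-2.69, 2.69]. Speed limits (rad/s): [2.22, 2.22, 2.79, 3.14, 3.14, 3.14].

INTERFACE

Orientations are given as [roll, pitch, yaw] about the fixed x, y, z axes, in that order (R = Rz(yaw) Ry(pitch) Rx(roll)).
In Python, from cell import env gives the robot as it stands.
- The arm moves only by the tool arm_command, never from a script. Its argument "targets" is a list of rows, each a list of 5 numbers: the shift along the tool's x, y, z in mm, then the turn about the tool's z in degrees, then the opening, from 0 (shut) to 1 (fully open). In form: [[tx, ty, tz, roll, fingers], ...]. A call has 1 to 5 rows; each row is the pose to reach, as a shift and turn from the pose commanded when the call began, along the tool's axes at that moment; what a row does not reach only later rows make up. A row lasts 1/10 s, in which the tool goes at most 50 mm and 8.59 degrees, less where a joint would pass 70% of its speed; a pose out of reach is approached as far as the arm can. A call with a gripper value outside its range is refused whole. The fingers move at their own pace and stop on an object; the grip force is fixed at half the most. Time passes only in rows, so rows that repeat a pose let the fingers close. It gives the time, the measured TCP pose, the force, the opening and the grip force at its end, in the units of the state.
- env.state(): the state, without advancing time (a new reading comes with each control period).
- env.read_camera(name): name is "scene" or "top" or "wrist"; returns a dict with "frame" (384x512x3 uint8, red, green, blue), "vertical_fov" (degrees; the focal length in pixels is half the picture's height over the tangent of half this angle, whatever the lens; pixels are square), "cx", "cy" (the principal point, pixels), "world_from_camera" (4x4, takes a point from camera to world coordinates); the wrist camera has in their place "hand_eye" (4x4, takes a point from camera to tool coordinates, whose origin is the TCP and whose axes are the flange's). Camera axes: x right, y down, z forward; pixel columns grow to the right and rows downward; lengths in mm; the calibration is good to about 2 mm. The wrist camera is an equidistant fisheye: a pixel r from the principal point sees the ray r / f radians off the axis. A picture is of the moment at which its call begins: read the wrist's pose just before it. There is no depth.
- env.job_done(): hands the job in; it is judged then, once.
The state is a dict: "t": time; "joints": joint angles; "qvel": joint speeds; "tau": joint torques, N m; "eef_pos": TCP position; "tcp_rot": TCP orientation; "ft_force": force on the tool from outside, world axes, zero at the start; "moment": the same for the moment, N m; "opening": opening from 0.0 (shut) to 1.0 (fully open); "grip_force": force on a finger pad.
Only numpy, scipy, OpenCV 4.12 (cv2) and the standard library are available. Lean on these libraries where they do the work, as an engineer would, in place of code of your own. Each camera call takes 0.05 s, during which the arm holds its last target. There are 200 camera calls.

## Working session

There is one attempt and no reset: what is moved stays moved. The work goes in short steps, Python scripts to look and compute and a tool call to move; the robot and the scene stay as the last step left them, time stands still between calls to the robot, and variables do not carry over. Pictures are saved under pics/ and viewed, at most 10 in all, crops included, and the job is handed in when it is done.

Besides the shell and the picture viewer there is one more tool, called after "Call:" by a JSON object that holds its "method" and its "body". arm_command: Moves the arm, as the interface text tells. Its arguments: {"type":"object","properties":{"targets":{"type":"array","items":{"type":"array","items":{"type":"number"}}}},"required":["targets"]}

```bash
mkdir -p pics
python3 - <<'E'
from cell import env
import cv2,numpy as np
for n in ("scene","top"):
    c=env.read_camera(n); cv2.imwrite(f"pics/{n}0.png",c["frame"][:,:,::-1]); print(n,c["vertical_fov"],c["cx"],c["cy"],np.round(c["world_from_camera"],3).tolist())
s=env.state(); print(s["t"],s["eef_pos"],s["tcp_rot"])
E
```

```text
scene 45.895837622642574 254.83256345584846 187.08031447522427 [[-0.662, 0.527, -0.533, 982.107], [0.749, 0.466, -0.47, 417.956], [0.001, -0.711, -0.704, 594.652], [0.0, 0.0, 0.0, 1.0]]
top 44.45405141146921 265.442321461611 193.4347548761681 [[-0.006, -0.997, 0.078, 541.784], [-1.0, 0.006, -0.007, 75.453], [0.006, -0.078, -0.997, 967.719], [0.0, 0.0, 0.0, 1.0]]
0.1 [ 263.78723836 -566.37328341  214.11263413] [-3.14058561e+00 -1.09376938e-04  4.35799288e-01]
```

View pics/scene0.png

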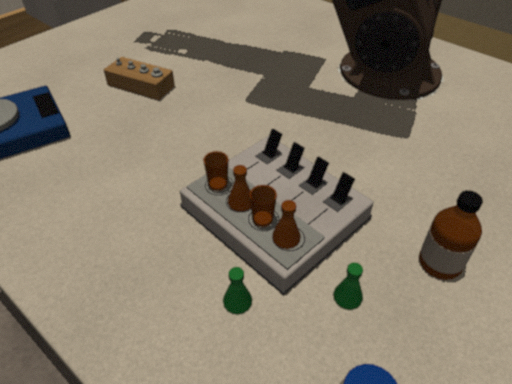

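View pics/top0.png

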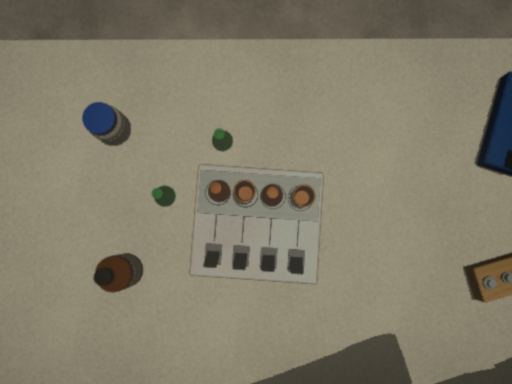

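The scene view shows, from +y to −y (right to left), flask (287,225), beaker (263,205), flask (240,190) and beaker (217,170). The top view agrees: flasks at (219,190) and (272,195). So the toggles to push are 1 and 3. Next I'll get the stirrer's pose from an enlarged crop.

Run:
```python
import cv2
a=cv2.imread("pics/top0.png")[155:295,180:335]
cv2.imwrite("pics/crop.png",cv2.resize(a,None,fx=4,fy=4,interpolation=cv2.INTER_CUBIC))
```

```text
(no output)
```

View pics/crop.png

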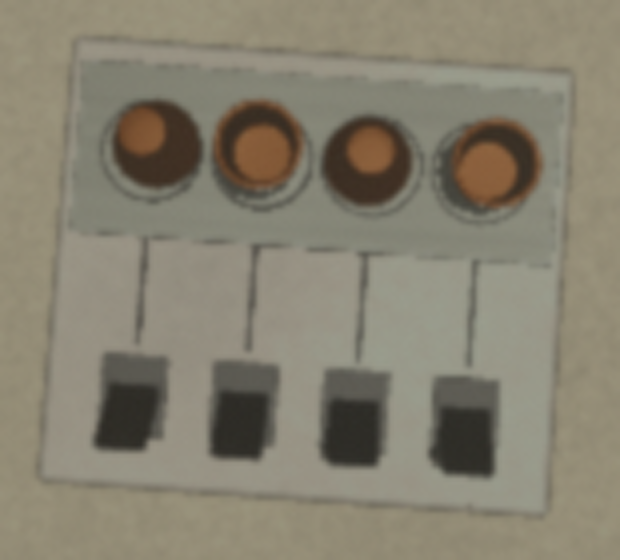

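```bash
cat > h.py <<'E'
import numpy as np
from cell import env
F=384/2/np.tan(np.radians(44.45405141146921)/2)
W=np.array(env.read_camera("top")["world_from_camera"])
cx,cy=265.442,193.435
def pt(u,v,z):
    u=180+(u+.5)/4-.5; v=155+(v+.5)/4-.5
    d=W[:3,:3]@[(u-cx)/F,(v-cy)/F,1]; o=W[:3,3]
    return o+d*(z-o[2])/d[2]
E
python3 - <<'E'
from h import *
C=[(76,40),(573,72),(546,515),(40,480)]
L=np.array([(110,125),(110,-125),(-110,-125),(-110,125)],float)
P=np.array([pt(*c,45)[:2] for c in C]);print(P.round(1),[np.linalg.norm(P[i]-P[i-1]).round(1) for i in range(4)])
S=[(145,240),(256,248),(365,256),(475,262),(138,345),(248,350),(359,362),(469,366)]
Q=np.array([pt(*c,45)[:2] for c in S]);print(Q.round(1))
m=P.mean(0);A=P-m
t=np.arctan2((L[:,0]*A[:,1]-L[:,1]*A[:,0]).sum(),(L*A).sum());print(m,t)
R=np.array([[np.cos(t),-np.sin(t)],[np.sin(t),np.cos(t)]])
print("slits local",((Q-m)@R).round(1))
T=[((97,448),(147,450)),((212,457),(262,460)),((322,463),(378,466)),((432,472),(494,476))]
print("ends local",[((pt(*c,90)[:2]-m)@R).round(1) for p in T for c in p])
for y in(81,27,-27,-81): print(m+R@[-65,y], m+R@[-87,y])
s=env.state();print(s["eef_pos"],s["tcp_rot"],s["t"])
E
```

```text
[[672.1 201. ]
 [654.8 -44.7]
 [438.4 -28.1]
 [456.9 217.5]] [np.float64(215.8), np.float64(246.3), np.float64(217.0), np.float64(246.2)]
[[573.1 166.7]
 [568.8 112.3]
 [564.5  58.9]
 [561.3   4.9]
 [521.8 170. ]
 [519.  116.4]
 [512.9  62.2]
 [510.6   8.5]]
[555.55560987  86.4259921 ] -0.07441383838052722
slits local [[ 11.5  81.4]
 [ 11.3  26.8]
 [ 11.  -26.8]
 [ 11.8 -80.8]
 [-39.8  80.9]
 [-38.6  27.1]
 [-40.8 -27.3]
 [-39.1 -81.1]]
ends local [array([-87.1,  91.6]), array([-86.4,  68.5]), array([-87.6,  38.3]), array([-87.4,  15.1]), array([-86.9, -12.6]), array([-86.5, -38.6]), array([-87.6, -63.7]), array([-87.5, -92.4])]
[496.75745259 172.03426683] [474.8183361 173.6698608]
[492.74281284 118.18370817] [470.80369635 119.81930214]
[488.72817309  64.33314951] [466.7890566   65.96874349]
[484.71353333  10.48259086] [462.77441684  12.11818483]
[ 263.78406881 -566.41758146  214.21289247] [-3.14078627e+00 -1.05609888e-04  4.35725474e-01] 0.15
```

Stirrer pose: centre (555.6, 86.4), yaw −0.074. The slits come out at y = ±81 and ±27, and the paddle ends at local x −87, both as specified. I'll approach with the fingers shut, going around with margin from the base.

Call:
{"method": "arm_command", "body": {"targets": [[50, -12, 0, 0, 0], [100, -25, 0, 0, 0], [150, -37, 0, 0, 0], [200, -50, 0, 0, 0], [240, -60, 0, 0, 0]]}}

```text
t: 0.65
eef_pos: [457.4, -409.2, 214.5]
tcp_rot: [-3.141, 0.0, 0.436]
ft_force: [0.6, -0.7, 0.3]
opening: 0.632
grip_force: 0.0
```

Call:
{"method": "arm_command", "body": {"targets": [[20, -44, 0, 0, 0], [40, -88, 0, 0, 0], [60, -132, 0, 0, 0], [80, -176, 0, 0, 0], [100, -220, 0, 0, 0]]}}

```text
t: 1.15
eef_pos: [453.4, -167.4, 214.6]
tcp_rot: [-3.142, 0.0, 0.436]
ft_force: [0.8, 0.7, -0.1]
opening: 0.219
grip_force: 0.0
```

Call:
{"method": "arm_command", "body": {"targets": [[18, -45, 0, 0, 0], [37, -90, 0, 0, 0], [55, -135, 0, 0, 0], [73, -180, 0, 0, 0], [82, -224, 0, 0, 0]]}}

```text
t: 1.65
eef_pos: [433.6, 70.5, 214.6]
tcp_rot: [3.141, -0.0, 0.436]
ft_force: [0.2, -0.0, 0.6]
opening: 0.003
grip_force: 0.0
```

Call:
{"method": "arm_command", "body": {"targets": [[0, 0, 0, 8, 0], [0, 0, 0, 16, 0], [0, 0, 0, 24, 0], [0, 0, 0, 29.2, 0], [0, 0, 0, 29.2, 0]]}}

```text
t: 2.15
eef_pos: [433.6, 68.5, 214.5]
tcp_rot: [3.142, 0.0, -0.075]
ft_force: [-0.4, 0.0, 0.8]
opening: 0.005
grip_force: 0.0
```

Call:
{"method": "arm_command", "body": {"targets": [[0, 0, 40, 0, 0], [0, 0, 80, 0, 0], [0, 0, 115, 0, 0], [0, 0, 144, 0, 0], [0, 0, 144, 0, 0]]}}

```text
t: 2.65
eef_pos: [432.1, 68.3, 68.1]
tcp_rot: [3.141, 0.006, -0.071]
ft_force: [-0.6, -0.2, 0.6]
opening: 0.004
grip_force: 0.0
```

Run:
```python
from cell import env
import cv2
a=env.read_camera("scene")["frame"][90:310,170:400,::-1]
cv2.imwrite("pics/s1.png",cv2.resize(a,None,fx=2.6,fy=2.6,interpolation=cv2.INTER_CUBIC))
```

```text
(no output)
```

View pics/s1.png

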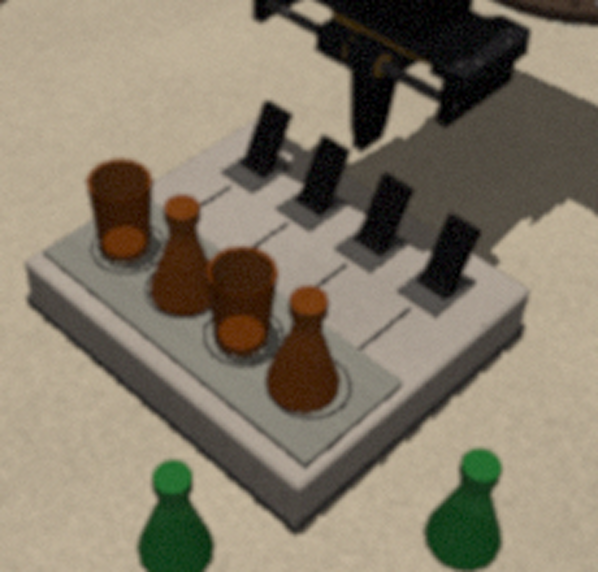

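The shut fingers (370,130) stand behind toggle 3 (325,175), clear of the neighbouring paddles. Pushing now.

Call:
{"method": "arm_command", "body": {"targets": [[12, 0, 0, 0, 0], [24, 0, 0, 0, 0], [34, 0, 0, 0, 0], [42, 0, 0, 0, 0], [48, 0, 0, 0, 0]]}}

```text
t: 3.2
eef_pos: [482.3, 64.8, 71.0]
tcp_rot: [3.142, -0.0, -0.074]
ft_force: [-1.8, 0.1, 1.8]
opening: 0.004
grip_force: 1.3
```

Call:
{"method": "arm_command", "body": {"targets": [[2, 0, 0, 0, 0], [4, 0, 0, 0, 0], [6, 0, 0, 0, 0], [6, 0, 0, 0, 0], [6, 0, 0, 0, 0]]}}

```text
t: 3.7
eef_pos: [486.6, 64.5, 70.4]
tcp_rot: [3.141, 0.002, -0.074]
ft_force: [-4.9, -0.2, 0.5]
opening: 0.004
grip_force: 2.5
```

Call:
{"method": "arm_command", "body": {"targets": [[1, 0, 0, 0, 0], [2, 0, 0, 0, 0], [2, 0, 0, 0, 0]]}}

```text
t: 4.0
eef_pos: [487.0, 64.5, 70.1]
tcp_rot: [3.141, 0.006, -0.074]
ft_force: [-11.4, 1.2, 4.1]
opening: 0.004
grip_force: 6.0
```

It has reached the hard stop: force rises without motion. Retreat, then move 108 mm to toggle 1.

Call:
{"method": "arm_command", "body": {"targets": [[-20, 0, 0, 0, 0], [-40, 0, 0, 0, 0], [-56, 0, 0, 0, 0], [-56, 0, 0, 0, 0]]}}

```text
t: 4.4
eef_pos: [432.6, 68.6, 70.8]
tcp_rot: [3.141, 0.0, -0.074]
ft_force: [0.1, 0.3, 0.6]
opening: 0.005
grip_force: 0.0
```

Call:
{"method": "arm_command", "body": {"targets": [[0, -35, 0, 0, 0], [0, -70, 0, 0, 0], [0, -100, 0, 0, 0], [0, -108, 0, 0, 0], [0, -108, 0, 0, 0]]}}

```text
t: 4.9
eef_pos: [442.5, 177.0, 70.6]
tcp_rot: [-3.141, -0.001, -0.072]
ft_force: [0.6, -0.1, 0.0]
opening: 0.006
grip_force: 0.0
```

Call:
{"method": "arm_command", "body": {"targets": [[12, 0, 0, 0, 0], [24, 0, 0, 0, 0], [34, 0, 0, 0, 0], [42, 0, 0, 0, 0], [48, 0, 0, 0, 0]]}}

```text
t: 5.4
eef_pos: [490.1, 171.9, 70.5]
tcp_rot: [3.141, 0.001, -0.075]
ft_force: [-4.0, -0.8, 0.3]
opening: 0.007
grip_force: 1.3
```

Call:
{"method": "arm_command", "body": {"targets": [[2, 0, 0, 0, 0], [4, 0, 0, 0, 0], [6, 0, 0, 0, 0], [7, 0, 0, 0, 0], [7, 0, 0, 0, 0]]}}

```text
t: 5.9
eef_pos: [495.0, 172.1, 70.3]
tcp_rot: [3.141, 0.003, -0.074]
ft_force: [-7.5, -0.2, 0.8]
opening: 0.002
grip_force: 3.5
```

Call:
{"method": "arm_command", "body": {"targets": [[1, 0, 0, 0, 0], [2, 0, 0, 0, 0], [2, 0, 0, 0, 0]]}}

```text
t: 6.2
eef_pos: [495.4, 172.0, 70.1]
tcp_rot: [3.14, 0.007, -0.074]
ft_force: [-14.2, 1.5, 4.1]
opening: 0.009
grip_force: 7.2
```

Call:
{"method": "arm_command", "body": {"targets": [[-20, 0, 0, 0, 0], [-40, 0, 0, 0, 0], [-60, 0, 0, 0, 0], [-60, 0, -30, 0, 0], [-60, 0, -60, 0, 0]]}}

```text
t: 6.7
eef_pos: [438.3, 176.6, 131.2]
tcp_rot: [3.141, 0.001, -0.073]
ft_force: [1.2, 0.3, -0.7]
opening: 0.006
grip_force: 0.0
```

Call:
{"method": "arm_command", "body": {"targets": [[0, 40, -20, 0, 0], [0, 80, -40, 0, 0], [0, 125, -40, 0, 0], [0, 170, -40, 0, 0], [0, 215, -40, 0, 0]]}}

```text
t: 7.2
eef_pos: [423.0, -39.7, 171.3]
tcp_rot: [3.141, -0.003, -0.073]
ft_force: [0.0, 0.1, -0.2]
opening: 0.004
grip_force: 0.0
```

Run:
```python
from cell import env
import cv2
a=env.read_camera("scene")["frame"][90:310,170:400,::-1]
cv2.imwrite("pics/s2.png",cv2.resize(a,None,fx=2.6,fy=2.6,interpolation=cv2.INTER_CUBIC))
```

```text
(no output)
```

View pics/s2.png

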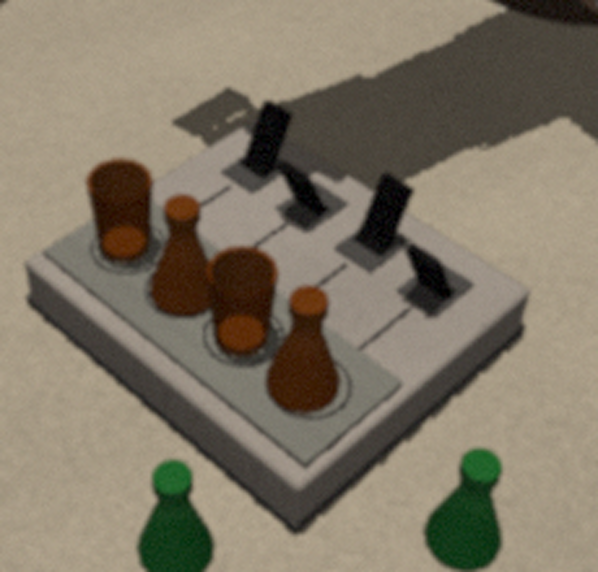

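Toggles 1 (430,270) and 3 (303,190) lean fully towards the flasks. Toggles 2 (385,215) and 4 (268,140) are still off, and the flasks haven't moved.

```bash
python3 -c "
from cell import env
print(env.job_done())"
```

```text
the job is handed in; nothing more can be done
None
```

The job is handed in: toggles 1 and 3, in front of the two conical flasks, were pushed to their hard stops, and the last picture shows both beaker toggles off and the flasks unmoved.

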